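# Start the slow cooker on low

## Task

Start the slow cooker on low heat using its control ledge: press the raised half of the black power rocker (the half with the white bar) all the way down, then press the yellow low-heat key fully in, then press the green start key fully in, in that order; the rocker and keys stay where you put them. Do not press the red high-heat key, and leave the cup, scoop, spatula and trivet where they are: nothing is to be picked up.

Things in the scene. Friction and masses are not known exactly. Their poses are not given: they have to be found in the camera images.
- cooker: Oval slow cooker, steel, black rim, glass lid; fixed. Origin: centre of its underside on the counter; x points from its front to its back, y along its length, z up. Oval 250 mm (x) by 360 mm (y), plus 20 mm handles at both y ends; rim 153 mm high, lid knob up to 211 mm. A black control ledge sticks out at the front (-x side).
- ledge (a point): Middle of the control ledge's flat level top, 85 mm above the counter, at x = -170 mm, y = 0 of the cooker; axes as the cooker's. The ledge is 235 mm long (y) and reaches 45 mm to the front of this point and to the oval behind it. The rocker and the yellow, green and red keys stand on it in one row along y, at -78, -26, 26 and 78 mm, in an order that changes from run to run.
- power_base: Aluminium surround of the power rocker, 66 mm (its x) by 40 mm (y), 8 mm high, fixed on the ledge; origin at the centre of its underside, axes as the cooker's. The rocker is a black see-saw slab 56 mm long (x), 30 mm wide (y), 8 mm thick; its pivot runs along y, 16 mm above the origin.
- power_spot (a point): Press point on the rocker, on its white bar: on the top face of the raised half, 18 mm from the pivot towards the cooker's front (-x), mid-width. It moves with the rocker: about 23 mm above the ledge when off, 16 mm when fully on. Pressed fully, a flat fingertip rests on the part nearest the pivot, about 18 mm above the ledge.
- rocker (a joint): Angle of the power rocker in rad: 0 off (front half, with the white bar, raised by 0.2 rad), 0.4 fully on (front half down, hard stop). Friction about 0.03 N m, no spring: it stays where it is left.
- yellow_top (a point): Centre of the top face of the square yellow key (low heat): a yellow plastic cap 24 x 24 mm (sides along the cooker's x and y), 18 mm above the ledge when out, 11 mm when fully in; its aluminium surround is 36 x 36 mm, 6 mm high. The point moves with the cap; z up.
- yellow_cap (a joint): Depth of the yellow key in m: 0 fully out, 0.007 fully in (hard stop). Straight down. It moves against about 3 N of steady friction, has no return spring, and stays in once pressed.
- green_top (a point): Centre of the top face of the square green key (start): a green plastic cap 24 x 24 mm (sides along the cooker's x and y), 18 mm above the ledge when out, 11 mm when fully in; its aluminium surround is 36 x 36 mm, 6 mm high. The point moves with the cap; z up.
- green_cap (a joint): Depth of the green key in m: 0 fully out, 0.007 fully in (hard stop). Straight down. It moves against about 3 N of steady friction, has no return spring, and stays in once pressed.
- red_top (a point): Centre of the top face of the square red key (high heat, not to be pressed): a red plastic cap 24 x 24 mm (sides along the cooker's x and y), 18 mm above the ledge when out, 11 mm when fully in; its aluminium surround is 36 x 36 mm, 6 mm high. The point moves with the cap; z up.
- red_cap (a joint): Depth of the red key in m: 0 fully out, 0.007 fully in (hard stop). Straight down. It moves against about 3 N of steady friction, has no return spring, and stays in once pressed.
- cup: Loose glass custard cup, 86 mm across the rim, 55 mm high, about 160 g; origin at the centre of its underside. Stands in front of the ledge; bystander.
- scoop: Loose aluminium scoop, pan 90 x 60 x 34 mm with a round handle 75 mm long towards its -x; origin under the centre of the pan. Bystander.
- spatula: Loose green silicone spatula, 280 mm long, lying flat along its x; bystander.
- trivet: Loose black plastic trivet, wheel-shaped, 165 mm across, 9 mm high, lying flat; origin at the centre of its underside. Bystander.

How it is judged:
By the outcome, as a careful person would: the job done as asked, in the order asked, and still so for the second after the job is handed in, with the robot touching nothing.
It also fails if it takes over 42 s, if anything falls off the work surface, if the arm or the gripper's body presses on something with over 40 N, if the wrist force passes 120 N, or if a joint passes its speed limit or range.

## Robot

A 7-joint arm with a two-finger parallel gripper is mounted at the origin on the work surface. World frame = base frame: x ahead of the robot, y to its left, z up, the work surface at z = 0. Lengths are in m, angles in rad, forces in N, time in s.
With the tool pointing down it reaches from about 0.4 to 0.85 m from the base axis. Payload 10.4 kg.
Tool frame: the origin (TCP) lies at the very end of the fingers, on their centre line; the grasp point (between the pads) lies 19 mm behind it; z points along the fingers, y is the line along which they close (so a half turn about z gives the same grasp; the last joint's range is limited). The gripper opens to 87 mm and grips with 3 to 60 N. Pads are 19 mm wide; open, the fingers measure 117 mm over their backs; the gripper's body (75 mm by 190 mm) begins 51 mm behind the grasp point.
Start: joints at [1.229, 0.332, -0.065, 1.46, 0.022, 1.35, -0.088], TCP at [0.196, -0.594, 0.195] pointing down, gripper open.
Joint ranges: [-2.6, 2.6], [-0.5, 2.12], [-1.47, 1.34], [0.16, 2.42], [-1.27, 4.41], [0.06, 2.06], [-2.6, 2.6]. Speed limits (rad/s): [2.22, 2.22, 2.79, 2.79, 3.14, 3.14, 3.14].

## Interface

Orientations are given as a unit quaternion [x, y, z, w].
In Python, from bench import status, camera, order gives the robot as it stands.
- The arm moves only by the tool jog_arm, never from a script. Its argument "plan" is a list of rows, each a list of 7 numbers: the turn, a rotation vector about the tool's x, y, z in rad, then the shift along the tool's x, y, z in mm, then the opening, from -1 (shut) to 1 (fully open). A call has 1 to 12 rows; each row is the pose to reach, as a shift and turn from the pose commanded when the call began, along the tool's axes at that moment; what a row does not reach only later rows make up. A row lasts 1/10 s, in which the tool goes at most 50 mm and 8.59 degrees, less where a joint would pass 70% of its speed; a pose out of reach is approached as far as the arm can. A call with a gripper value outside its range is refused whole. The fingers move at their own pace and stop on an object; "squeeze" is the grip in N (left out, the last holds). Time passes only in rows, so rows that repeat a pose let the fingers close. It gives the time, the measured TCP pose, the force, the opening and the grip force at its end, in the units of the state.
- status.read_state(): the state, without advancing time (a new reading comes with each control period).
- camera(name): name is "scene" or "top" or "wrist"; returns a dict with "image" (384x512x3 uint8, red, green, blue), "z_map" (384x512 float32, m along the optical axis (not along the pixel's ray), 0 where there is no reading), "fx", "fy", "cx", "cy" (pixels), "k1" (the pictures are not rectified: a ray, as slopes to the right and down, at radius r is drawn at 1 + k1 r^2 times it, then the intrinsics apply), "world_from_camera" (4x4, takes a point from camera to world coordinates); the wrist camera has in their place "mount" (4x4, takes a point from camera to tool coordinates, whose origin is the TCP and whose axes are the flange's). Camera axes: x right, y down, z forward; pixel columns grow to the right and rows downward; lengths in m; the calibration is good to about 2 mm. A picture is of the moment at which its call begins: read the wrist's pose just before it.
- order.close_job(): hands the job in; it is judged then, once.
The state is a dict: "time": time; "joint_positions": joint angles; "joint_vel": joint speeds; "joint_torque": joint torques, N m; "ee_pos": TCP position; "eef_rot": TCP orientation; "ft_force": force on the tool from outside, world axes, zero at the start; "torque": the same for the moment, N m; "width": finger opening in m; "grip_force": force on a finger pad.
Only numpy, scipy, OpenCV 4.12 (cv2) and the standard library are available. Lean on these libraries where they do the work, as an engineer would, in place of code of your own. Each camera call takes 0.05 s, during which the arm holds its last target. There are 200 camera calls.

## Working session

There is one attempt and no reset: what is moved stays moved. The work goes in short steps, Python scripts to look and compute and a tool call to move; the robot and the scene stay as the last step left them, time stands still between calls to the robot, and variables do not carry over. Pictures are saved under pics/ and viewed, at most 10 in all, crops included, and the job is handed in when it is done.

Besides the shell and the picture viewer there is one more tool, called after "Emit:" as name(argument=value, ...) on one line, values as JSON. jog_arm: Moves the arm, as the interface text tells. Its arguments: {"type":"object","properties":{"plan":{"type":"array"},"squeeze":{"type":"number"}},"required":["plan"]}

```bash
mkdir -p pics; cat > h.py <<'E'
import numpy as np, cv2
from bench import status, camera, order
def snap(name,fn,crop=None,s=1):
    c=camera(name); im=c["image"]
    if crop: u0,v0,u1,v1=crop; im=im[v0:v1,u0:u1]
    im=cv2.resize(im,None,fx=s,fy=s,interpolation=cv2.INTER_CUBIC)
    cv2.imwrite(fn,im[:,:,::-1]); np.savez(fn[:-4]+".npz",**c); return c
def pt(c,u,v,z=None):
    K=np.array([[c["fx"],0,c["cx"]],[0,c["fy"],c["cy"]],[0,0,1.]],float)
    xd=(u-K[0,2])/K[0,0]; yd=(v-K[1,2])/K[1,1]
    x,y=xd,yd
    for _ in range(20):
        f=1+float(c["k1"])*(x*x+y*y); x,y=xd/f,yd/f
    T=np.array(c["world_from_camera"]); d=T[:3,:3]@[x,y,1]
    if z is None: s=float(c["z_map"][int(round(v)),int(round(u))])
    else: s=(z-T[2,3])/d[2]
    return T[:3,3]+s*d
E
python3 - <<'E'
from h import *
np.set_printoptions(precision=4,suppress=True)
s=status.read_state(); print({k:np.round(v,4) for k,v in s.items()})
c=snap("top","pics/top.png",s=1.5); print(c["world_from_camera"],c["k1"],c["fx"])
snap("scene","pics/scene.png",s=1.5)
E
```

```text
{'time': np.float64(0.0), 'joint_positions': array([ 1.2294,  0.3329, -0.0647,  1.461 ,  0.0216,  1.3499, -0.0885]), 'joint_vel': array([-0.0008, -0.0006, -0.0006,  0.0001,  0.0006,  0.0016, -0.0001]), 'joint_torque': array([  0.0006, -62.3266,   0.0249, -38.989 ,  -0.0613,   0.0396,
         0.0001]), 'ee_pos': array([ 0.1957, -0.5931,  0.1938]), 'eef_rot': array([ 0.9873,  0.1587, -0.0001, -0.0007]), 'ft_force': array([ 0.3125, -0.7393,  0.272 ]), 'torque': array([-0.0092,  0.0343, -0.0264]), 'grip_force': np.float64(0.0), 'width': np.float64(0.0871)}
[[-0.029  -0.9802  0.1957  0.3647]
 [-0.999   0.0348  0.0267  0.1076]
 [-0.033  -0.1948 -0.9803  0.9106]
 [ 0.      0.      0.      1.    ]] -0.004149231642427639 363.62116160703897
```

View pics/top.png

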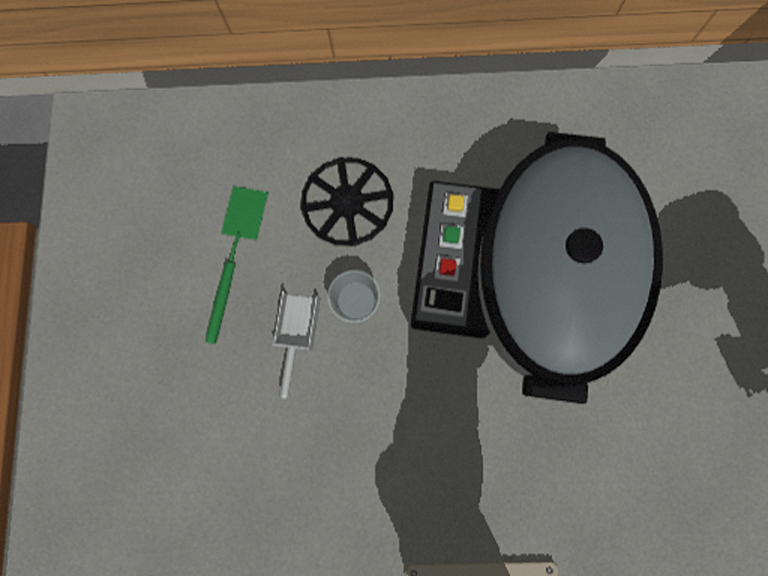

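View pics/scene.png

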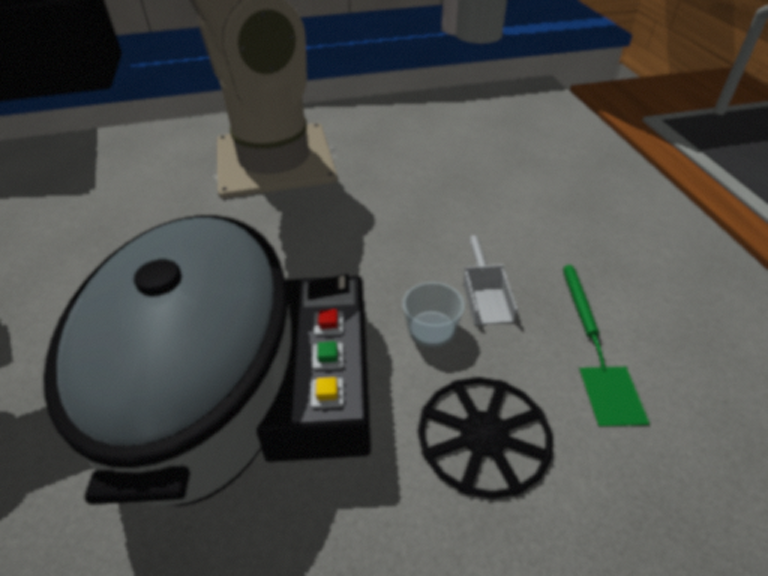

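The top view shows yellow at (456,203), green at (451,235), red at (448,267), the rocker at (444,299) and its white bar at (431,298), all in 1.5x pixels. The oval lies to the right, so the cooker's front faces world +y, where the cup stands.

```bash
python3 - <<'E'
from h import *
np.set_printoptions(precision=4,suppress=True)
def run(name,box):
    c=dict(np.load(f"pics/{name}.npz")); im=c["image"]
    hsv=cv2.cvtColor(im,cv2.COLOR_RGB2HSV); u0,v0,u1,v1=box
    for n,a,b in [("y",(22,150,120),(34,255,255)),("g",(50,120,80),(80,255,255)),("r",(0,150,100),(8,255,255))]:
        m=cv2.inRange(hsv,a,b); k=np.zeros_like(m); k[v0:v1,u0:u1]=m[v0:v1,u0:u1]
        vs,us=np.nonzero(k); u,v=us.mean(),vs.mean()
        p=np.array([pt(c,x,y) for x,y in zip(us,vs)])
        print(name,n,len(us),u,v,"plane",pt(c,u,v,0.103),"depth med",np.median(p,0))
    return c
c=run("top",(270,115,325,225)); s=run("scene",(190,180,245,300))
for l,u,v,z in [("rocker base",444/1.5,299/1.5,.095),("bar",431/1.5,298/1.5,.108)]: print(l,pt(c,u,v,z),pt(c,u,v))
# ledge corners of top
for u,v in [(431,182),(413,327),(486,335)]: print(pt(c,u/1.5,v/1.5,.085))
im=c["image"][110:230,265:340]; cv2.imwrite("pics/crop.png",cv2.resize(im,None,fx=5,fy=5,interpolation=cv2.INTER_CUBIC)[:,:,::-1])
E
```

```text
top y 96 303.46875 134.89583333333334 plane [0.6601 0.0164 0.103 ] depth med [0.6601 0.016  0.1024]
top g 96 300.8333333333333 156.15625 plane [0.6089 0.0253 0.103 ] depth med [0.6094 0.0251 0.1022]
top r 80 298.0625 176.65 plane [0.5606 0.0341 0.103 ] depth med [0.5601 0.0342 0.1025]
scene y 161 217.2608695652174 257.39130434782606 plane [0.6637 0.0162 0.103 ] depth med [0.6645 0.016  0.1027]
scene g 120 217.625 232.5 plane [0.6122 0.0248 0.103 ] depth med [0.6119 0.0248 0.1027]
scene r 102 218.35294117647058 211.01960784313727 plane [0.5624 0.034  0.103 ] depth med [0.5624 0.0339 0.1025]
rocker base [0.5098 0.0408 0.095 ] [0.5081 0.0415 0.1044]
bar [0.5096 0.0611 0.108 ] [0.5092 0.0612 0.1105]
[0.7026 0.0512 0.085 ]
[0.47   0.0891 0.085 ]
[ 0.4542 -0.0205  0.085 ]
```

View pics/crop.png

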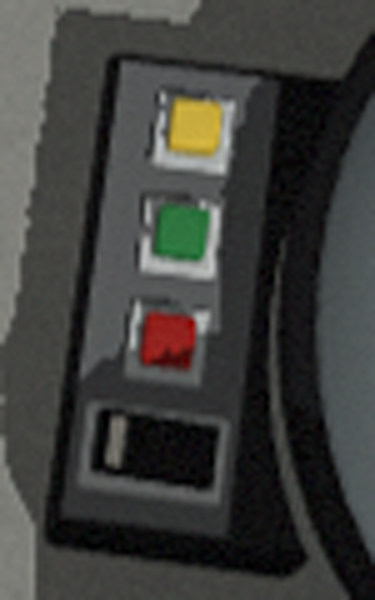

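The crop confirms the bar at about (288,198) in full-image pixels, on the front half of the rocker. Yellow, green and red line up 52 mm apart at about -10°.

```bash
cat >> h.py <<'E'
from scipy.spatial.transform import Rotation as R
U=np.array([0.9846,-0.1744,0]); N=np.array([0.1744,0.9846,0])
RT=R.from_matrix(np.column_stack([N,U,[0,0,-1]]))
SPOT=dict(rocker=(0.512,0.061),yellow=(0.6625,0.0160),green=(0.6113,0.0251),red=(0.560,0.0342))
def go(name,z,s=None):
    s=s or status.read_state(); q=R.from_quat(s["eef_rot"]); 
    d=q.inv().apply(np.array([*SPOT[name],z])-s["ee_pos"])*1000
    print(name,z,"turn",np.round((q.inv()*RT).as_rotvec(),4),"shift",np.round(d,1))
E
python3 -c "
from h import *
go('rocker',.33)"
```

```text
rocker 0.33 turn [-1.2000e-03 -6.0000e-04 -1.0767e+00] shift [ 505.3 -522.2 -135.4]
```

Emit:
jog_arm(plan=[[0,0,0,0,0,-50,-1],[0,0,0,0,0,-100,-1],[0,0,0,0,0,-140,-1],[0,0,-0.12,35,-36,-140,-1],[0,0,-0.24,70,-72,-140,-1],[0,0,-0.36,105,-108,-140,-1],[0,0,-0.48,140,-144,-140,-1],[0,0,-0.6,175,-180,-140,-1],[0,0,-0.72,210,-216,-140,-1],[0,0,-0.84,245,-252,-140,-1],[0,0,-0.96,280,-288,-140,-1],[0,0,-1.077,315,-324,-140,-1]], squeeze=10)

```text
time: 1.3
ee_pos: [0.3929, -0.1868, 0.3345]
eef_rot: [0.765, 0.644, -0.0, 0.0]
ft_force: [0.8, -0.3, -0.1]
width: 0.0026
grip_force: 0.0
```

```bash
python3 -c "
from h import *
s=status.read_state();print(s['ee_pos'],s['joint_positions'],s['width']);go('rocker',.33,s);go('rocker',.2,s)"
```

```text
[ 0.39294362 -0.18677807  0.33454513] [ 0.86309943 -0.11389964 -0.46822851  1.65366986 -0.05086846  1.58957241
  0.22626852] 0.0026235789421211026
rocker 0.33 turn [-0.      0.0005  0.0051] shift [264.4  75.4   4.4]
rocker 0.2 turn [-0.      0.0005  0.0051] shift [264.4  75.4 134.4]
```

Emit:
jog_arm(plan=[[0,0,0,44,12,0,-1],[0,0,0,88,25,0,-1],[0,0,0,132,38,0,-1],[0,0,0,176,50,0,-1],[0,0,0,220,63,0,-1],[0,0,0,264,75,0,-1],[0,0,0,264,75,50,-1],[0,0,0,264,75,100,-1],[0,0,0,264,75,135,-1],[0,0,0,264,75,135,-1],[0,0,0,264,75,135,-1]])

```text
time: 2.4
ee_pos: [0.5126, 0.0582, 0.2006]
eef_rot: [0.766, 0.643, 0.0, -0.0]
ft_force: [-0.7, 0.4, 0.2]
width: 0.0004
grip_force: 0.0
```

```bash
python3 - <<'E'
from h import *
s=status.read_state();print(s['ee_pos'],s['ft_force'],s['width']);go('rocker',.12,s)
c=snap("wrist","pics/w1.png",s=1.5)
print(c["mount"])
M=np.array(c["mount"]); p=np.array([*SPOT["rocker"],.108]); t=R.from_quat(s["eef_rot"]).inv()
for n,p in [("bar",(*SPOT["rocker"],.108))]+[(k,(*SPOT[k],.103)) for k in ("red","green","yellow")]:
    q=np.linalg.inv(M)@np.r_[t.apply(np.array(p)-s["ee_pos"]),1]; x,y=q[:2]/q[2]; f=1+c["k1"]*(x*x+y*y)
    print(n,1.5*(c["fx"]*x*f+c["cx"]),1.5*(c["fy"]*y*f+c["cy"]))
E
```

```text
[0.51262477 0.05818141 0.20059673] [-0.69440711  0.42078853  0.1855533 ] 0.0004216840533306598
rocker 0.12 turn [-0.0001 -0.0002  0.0004] shift [ 2.6 -1.1 80.6]
[[-3.44801668e-07 -9.52307728e-01 -3.05139298e-01  8.49192405e-02]
 [ 9.99999885e-01  1.46178183e-04 -4.57336749e-04  3.18702315e-04]
 [ 4.80130028e-04 -3.05139263e-01  9.52307618e-01 -1.88986186e-01]
 [ 0.00000000e+00  0.00000000e+00  0.00000000e+00  1.00000000e+00]]
bar 380.42326513127273 272.44073240967634
red 457.4289955131451 296.04428488827716
green 534.3202150695868 296.0824841151433
yellow 610.4553995473577 296.12830926822835
```

View pics/w1.png

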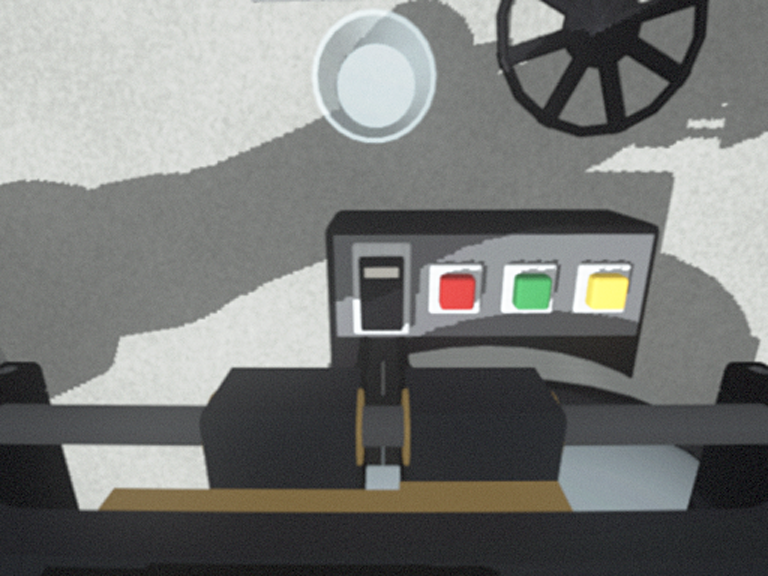

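The wrist view agrees with my estimates to within 3 mm: the bar is at (381,272) and the red, green and yellow caps are at (457,292), (533,291) and (607,292). The fingers are shut and clear of everything, so I'll press the rocker.

Emit:
jog_arm(plan=[[0,0,0,3,-1,40,-1],[0,0,0,3,-1,80,-1],[0,0,0,3,-1,88,-1],[0,0,0,3,-1,91,-1],[0,0,0,3,-1,94,-1],[0,0,0,3,-1,97,-1],[0,0,0,3,-1,98,-1],[0,0,0,3,-1,98,-1]])

```text
time: 3.25
ee_pos: [0.5124, 0.0612, 0.1022]
eef_rot: [0.766, 0.643, 0.0, 0.0]
ft_force: [-0.3, 0.0, -0.2]
width: 0.0006
grip_force: 0.0
```

Emit:
jog_arm(plan=[[0,0,0,0,0,1,-1],[0,0,0,0,0,2,-1],[0,0,0,0,0,2,-1]])

```text
time: 3.55
ee_pos: [0.512, 0.0612, 0.0996]
eef_rot: [0.766, 0.643, -0.0, -0.0]
ft_force: [-0.6, -0.6, 0.4]
width: 0.0008
grip_force: 0.0
```

Emit:
jog_arm(plan=[[0,0,0,0,0,1,-1],[0,0,0,0,0,2,-1],[0,0,0,0,0,2,-1]])

```text
time: 3.85
ee_pos: [0.5119, 0.0612, 0.0975]
eef_rot: [0.766, 0.643, -0.0, -0.0]
ft_force: [0.4, -0.4, 0.2]
width: 0.0005
grip_force: 0.0
```

```bash
python3 - <<'E'
from h import *
c=camera("scene"); a=c["image"][150:290,150:290]; w=camera("wrist")["image"][110:290,200:440]
a=cv2.resize(a,(500,500),interpolation=cv2.INTER_CUBIC)
cv2.imwrite("pics/s2.png",a[:,:,::-1])
s=status.read_state();print(s['ee_pos'],s['ft_force'],s['joint_torque'])
E
```

```text
[0.51201614 0.0612415  0.09761268] [-0.40525987  0.01682392  0.31997093] [ 3.00007196e-03 -4.36382103e+01 -6.76047474e+00 -3.53368413e+01
 -5.61859470e-02 -9.42241692e-03 -2.94770209e-03]
```

View pics/s2.png

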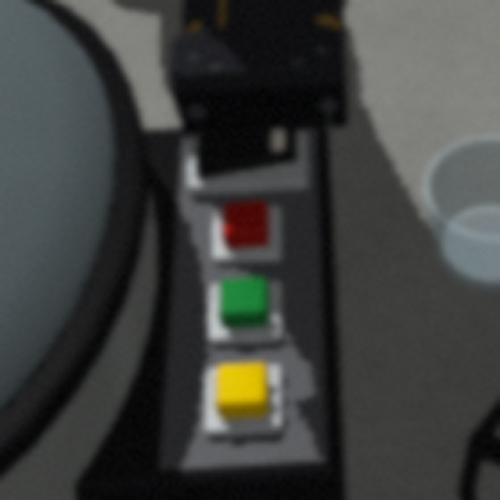

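The rocker is partly hidden by the gripper. The bar is still visible at (280,140) in the crop and there is no contact force, so I'll check against depth and projection.

```bash
python3 - <<'E'
from h import *
np.set_printoptions(precision=4,suppress=True,linewidth=150)
c=camera("scene"); T=np.linalg.inv(c["world_from_camera"])
def pr(p):
    q=T@np.r_[p,1]; x,y=q[:2]/q[2]; f=1+c["k1"]*(x*x+y*y); return np.array([c["fx"]*x*f+c["cx"],c["fy"]*y*f+c["cy"]])
s=status.read_state(); e=s["ee_pos"]
k=500/140
for n,p in [("tcp",e),("tipfront",e+.0095*N+.015*U),("tipback",e-.0095*N+.015*U),("spot raised",[*SPOT["rocker"],.108])]: print(n,pr(p),(pr(p)-150)*k)
for (u,v) in [(280,140),(240,165),(215,160),(270,160),(285,158),(225,140),(250,140)]:
    print(u,v,c["image"][round(150+v/k),round(150+u/k)],pt(c,150+u/k,150+v/k))
im=cv2.resize(c["image"][90:250,190:290],None,fx=6,fy=6,interpolation=cv2.INTER_CUBIC)[:590]
im=cv2.convertScaleAbs((np.power(im/255.,.5)*255))
cv2.imwrite("pics/s3.png",im[:,:,::-1])
E
```

```text
tcp [228.313  191.9396] [279.6893 149.7841]
tipfront [233.2262 197.1279] [297.2366 168.3139]
tipback [223.4091 197.6202] [262.1754 170.0723]
spot raised [227.8234 188.1677] [277.9406 136.3132]
280 140 [93 89 83] [0.516  0.0615 0.1088]
240 165 [15 16 16] [0.5232 0.0379 0.1025]
215 160 [11 12 11] [0.5174 0.0252 0.1037]
270 160 [26 27 29] [0.5235 0.0542 0.1025]
285 158 [23 21 22] [0.527  0.062  0.1056]
225 140 [4 6 6] [0.5019 0.0328 0.1023]
250 140 [10  9  9] [0.5081 0.046  0.1051]
```

View pics/s3.png

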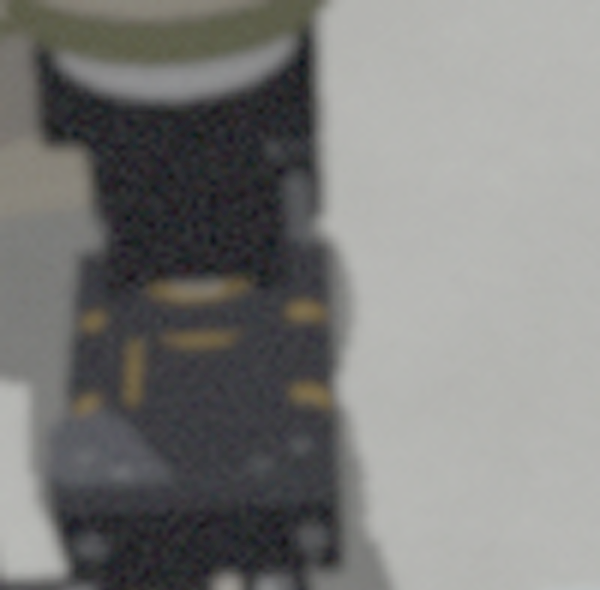

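```bash
python3 - <<'E'
from h import *
np.set_printoptions(precision=4,suppress=True,linewidth=150)
s=status.read_state(); e=s["ee_pos"]; Q=R.from_quat(s["eef_rot"])
W=np.eye(4); W[:3,:3]=Q.as_matrix(); W[:3,3]=e
def cols(c,tag):
    hsv=cv2.cvtColor(c["image"],cv2.COLOR_RGB2HSV)
    for n,a,b in [("y",(22,150,100),(34,255,255)),("g",(50,120,60),(80,255,255)),("r",(0,150,60),(8,255,255))]:
        vs,us=np.nonzero(cv2.inRange(hsv,a,b)); p=np.array([pt(c,x,y) for x,y in zip(us,vs)]).reshape(-1,3)
        m=(abs(p[:,0]-.6)<.1)&(abs(p[:,1]-.03)<.04)&(p[:,2]>.08); print(tag,n,m.sum(),np.median(p[m],0))
c=camera("wrist"); c["world_from_camera"]=W@np.array(c["mount"]); cols(c,"now")
w=dict(np.load("pics/w1.npz")); W0=W.copy(); W0[:3,3]=[0.51262,0.05818,0.2006]; w["world_from_camera"]=W0@w["mount"]; cols(w,"w1")
g=np.array([[*pt(w,u,v),u,v] for v in range(235,330,4) for u in range(238,275,4)])
print("w1 finger (tool frame mm)"); 
for r in g[::1]:
    t=Q.inv().apply(r[:3]-W0[:3,3])*1000
    if abs(t[1])<20 and abs(t[2])<60 and abs(t[0])<40: print(r[3:],t,end=";")
print()
d=camera("scene")
P=np.array([[*pt(d,u,v),u,v] for v in range(120,215) for u in range(195,260)])
t=Q.inv().apply(P[:,:3]-e)*1000
m=(abs(t[:,0])<60)&(t[:,2]>-130)&(t[:,2]<-5)
print("scene tool-frame pts",m.sum())
for lo in range(-130,-5,10):
    k=m&(t[:,2]>=lo)&(t[:,2]<lo+10)
    if k.sum(): print(lo,k.sum(),t[k].min(0),t[k].max(0))
E
```

```text
now y 160 [0.6624 0.0292 0.0971]
now g 1128 [0.6091 0.0288 0.1007]
now r 520 [0.5603 0.0442 0.1005]
w1 y 60 [0.662  0.0286 0.0981]
w1 g 444 [0.6102 0.0277 0.1011]
w1 r 465 [0.5599 0.0367 0.1011]
w1 finger (tool frame mm)
[238. 235.] [ 11.9068  -8.909  -42.0458];[242. 235.] [ 11.2451  -6.8082 -40.7114];[246. 235.] [ 10.2644  -4.6897 -38.7353];[250. 235.] [ 10.0644  -2.4839 -38.3309];[254. 235.] [  9.8414  -0.2665 -37.8805];[258. 235.] [ 10.2766   1.9498 -38.7557];[262. 235.] [  9.6      4.1976 -37.3933];[266. 235.] [ 11.3671   6.2872 -40.9499];[270. 235.] [ 11.7629   8.4241 -41.747 ];[238. 239.] [ 11.1368  -8.7506 -45.2281];[242. 239.] [ 12.1837  -6.5244 -47.2652];[246. 239.] [  9.7709  -4.5844 -42.5616];[250. 239.] [ 10.126   -2.4046 -43.2516];[254. 239.] [  9.8939  -0.2497 -42.7981];[258. 239.] [ 10.2127   1.9068 -43.4183];[262. 239.] [  9.8265   4.0803 -42.6654];[266. 239.] [ 11.2121   6.1362 -45.3653];[270. 239.] [ 11.6082   8.219  -46.1377];[238. 243.] [ 12.0344  -8.4011 -51.4027];[242. 243.] [ 11.5962  -6.3954 -50.5727];[246. 243.] [ 10.279   -4.4211 -48.0839];[250. 243.] [  9.9
[... 664 characters left out ...]
2262 -50.5557];[258. 251.] [  9.9165   1.793  -55.814 ];[262. 251.] [ 10.1695   3.7797 -56.263 ];[266. 251.] [ 10.4252   5.7529 -56.7171];[250. 255.] [  9.8877  -2.1424 -59.6649];[254. 255.] [  4.286   -0.2306 -50.0087];[258. 255.] [ 10.0039   1.7552 -59.863 ];
scene tool-frame pts 1490
-130 621 [ -37.4835  -34.6834 -129.9475] [  38.0293   94.5348 -120.0234]
-120 335 [ -37.9273  -81.014  -119.9571] [  37.6488   88.1532 -110.0356]
-110 228 [ -36.7278  -80.8841 -109.9882] [  37.5161   88.4549 -100.1094]
-100 21 [-36.2081 -81.2839 -99.9469] [ 27.0031  86.5775 -97.4716]
-20 64 [-13.45    -6.1859 -13.7124] [  8.0211  15.2767 -10.0296]
-10 221 [-38.964  -11.1891  -9.9811] [ 9.7278 62.4219 -5.0394]
```

```bash
python3 - <<'E'
from h import *
np.set_printoptions(precision=1,suppress=True,linewidth=150)
s=status.read_state(); e=s["ee_pos"]; Q=R.from_quat(s["eef_rot"]); print(e,s["width"])
W=np.eye(4); W[:3,:3]=Q.as_matrix(); W[:3,3]=e
c=camera("wrist"); c["world_from_camera"]=W@np.array(c["mount"])
for v in range(170,260,4): print(v,[np.round(Q.inv().apply(pt(c,u,v)-e)*1000).astype(int).tolist() for u in (230,240,248,254,260,268,280)])
im=cv2.resize(c["image"][130:270,170:340],None,fx=4,fy=4,interpolation=cv2.INTER_CUBIC)
im=cv2.convertScaleAbs((np.power(im/255.,.5)*255)); cv2.imwrite("pics/w2.png",im[:,:,::-1])
E
```

```text
[0.5 0.1 0.1] 0.000623960410919771
170 [[27, -20, 42], [27, -12, 42], [27, -5, 43], [27, -1, 43], [27, 4, 42], [27, 11, 43], [27, 20, 42]]
174 [[27, -19, 30], [27, -11, 31], [27, -5, 30], [27, 0, 30], [27, 4, 29], [27, 10, 30], [27, 19, 29]]
178 [[27, -18, 20], [27, -11, 20], [27, -5, 19], [27, 0, 19], [27, 4, 19], [27, 10, 19], [27, 18, 20]]
182 [[25, -17, 15], [25, -10, 15], [25, -5, 16], [25, 0, 16], [25, 4, 15], [25, 9, 15], [25, 18, 15]]
186 [[22, -18, 16], [22, -10, 14], [23, -5, 13], [22, 0, 14], [23, 4, 13], [23, 9, 13], [22, 18, 14]]
190 [[20, -17, 13], [20, -10, 14], [20, -5, 13], [85, 0, -189], [19, 4, 14], [19, 10, 14], [20, 18, 13]]
194 [[17, -17, 13], [16, -10, 14], [17, -5, 13], [16, 0, 14], [17, 4, 13], [16, 10, 14], [17, 18, 13]]
198 [[15, -17, 9], [15, -10, 10], [15, -5, 9], [15, 0, 9], [15, 4, 10], [15, 9, 11], [15, 18, 9]]
202 [[13, -17, 6], [14, -10, 5], [13, -5, 7], [13, 0, 6], [14, 4, 5], [13, 9, 6], [13, 18, 6]]
206 [[10, -17, 6], [10, -10, 6], [11, -5, 5], [10, 0, 6], [10, 4, 6], [10, 9, 6], [10, 18, 6]]
210 [[8, -17, 5], [8, -10, 5], [7, -5, 6], [7, 0, 6], [
[... 575 characters left out ...]
38], [10, 0, -37], [10, 3, -37], [12, 7, -40], [-11, 18, 5]]
238 [[-15, -18, 6], [11, -8, -44], [10, -4, -42], [10, 0, -41], [10, 3, -41], [12, 7, -45], [-15, 18, 7]]
242 [[-17, -18, 5], [12, -7, -50], [10, -3, -47], [10, 0, -47], [10, 3, -46], [12, 7, -50], [-18, 18, 6]]
246 [[38, -8, -103], [11, -7, -53], [10, -3, -51], [9, 0, -50], [10, 3, -50], [12, 7, -54], [38, 8, -103]]
250 [[38, -8, -105], [12, -7, -58], [10, -3, -55], [7, 0, -50], [9, 3, -54], [12, 7, -58], [38, 8, -105]]
254 [[39, -7, -109], [12, -7, -62], [10, -3, -60], [5, 0, -50], [10, 3, -59], [12, 7, -62], [38, 8, -108]]
258 [[38, -7, -111], [11, -7, -65], [10, -3, -63], [10, 0, -63], [10, 3, -62], [12, 6, -65], [39, 8, -111]]
```

View pics/w2.png

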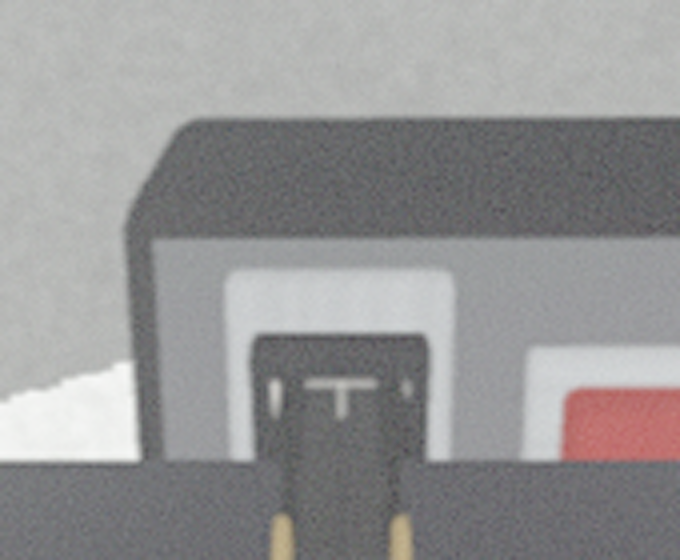

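The depth shows the ledge at tool z +13, the rocker top at about -8 and the visible fingertips ending near -28. With the fingers shut, the real tip sits about 28 mm short of the reported TCP, so nothing has been touched yet. The lateral alignment is right, so I'll keep descending and watch the force.

Emit:
jog_arm(plan=[[0,0,0,0,0,8,-1],[0,0,0,0,0,12,-1],[0,0,0,0,0,15,-1],[0,0,0,0,0,17,-1],[0,0,0,0,0,19,-1],[0,0,0,0,0,19,-1]])

```text
time: 4.75
ee_pos: [0.512, 0.0613, 0.0784]
eef_rot: [0.766, 0.643, -0.0, -0.0]
ft_force: [-0.5, 0.1, 0.1]
width: 0.0009
grip_force: 0.0
```

Emit:
jog_arm(plan=[[0,0,0,0,0,1,-1],[0,0,0,0,0,2,-1],[0,0,0,0,0,3,-1],[0,0,0,0,0,4,-1]])

```text
time: 5.15
ee_pos: [0.5124, 0.0617, 0.0751]
eef_rot: [0.766, 0.643, 0.0, 0.0]
ft_force: [-4.0, 2.0, 15.3]
width: 0.0004
grip_force: 7.4
```

Emit:
jog_arm(plan=[[0,0,0,0,0,1,-1],[0,0,0,0,0,1,-1]])

```text
time: 5.35
ee_pos: [0.5125, 0.0617, 0.075]
eef_rot: [0.766, 0.643, 0.0, 0.0]
ft_force: [-6.2, 2.2, 17.9]
width: 0.001
grip_force: 8.8
```

```bash
python3 - <<'E'
from h import *
np.set_printoptions(precision=1,suppress=True,linewidth=150)
s=status.read_state(); e=s["ee_pos"]; Q=R.from_quat(s["eef_rot"]); print(e*1000,s["ft_force"])
W=np.eye(4); W[:3,:3]=Q.as_matrix(); W[:3,3]=e
c=camera("wrist"); c["world_from_camera"]=W@np.array(c["mount"])
for v in range(186,246,4): print(v,[np.round((pt(c,u,v))[2]*1000) for u in (220,230,236,242,248,254,260,268,280)])
d=camera("scene")
im=[cv2.resize(x,(380,380),interpolation=cv2.INTER_CUBIC) for x in (c["image"][150:240,210:300],d["image"][165:225,190:250])]
im=(np.power(np.hstack(im)/255.,.5)*255).astype(np.uint8); cv2.imwrite("pics/w3.png",im[:,:,::-1])
E
```

```text
[512.5  61.7  75. ] [-6.2  2.2 17.9]
186 [np.float64(76.0), np.float64(73.0), np.float64(74.0), np.float64(74.0), np.float64(75.0), np.float64(73.0), np.float64(74.0), np.float64(73.0), np.float64(73.0)]
190 [np.float64(80.0), np.float64(79.0), np.float64(79.0), np.float64(80.0), np.float64(80.0), np.float64(80.0), np.float64(78.0), np.float64(80.0), np.float64(80.0)]
194 [np.float64(82.0), np.float64(83.0), np.float64(83.0), np.float64(83.0), np.float64(82.0), np.float64(82.0), np.float64(82.0), np.float64(82.0), np.float64(83.0)]
198 [np.float64(83.0), np.float64(83.0), np.float64(83.0), np.float64(83.0), np.float64(84.0), np.float64(84.0), np.float64(83.0), np.float64(85.0), np.float64(84.0)]
202 [np.float64(84.0), np.float64(85.0), np.float64(83.0), np.float64(83.0), np.float64(84.0), np.float64(84.0), np.float64(85.0), np.float64(84.0), np.float64(83.0)]
206 [np.float64(84.0), np.float64(84.0), np.float64(84.0), np.float64(85.0), np.float64(84.0), np.float64(84.0), np.float64(84.0), np.float64(83.0), np.float64(84.0)]
210 [np.float64(85.0), np.float64(86.0), np.float64(88.0), np
[... 768 characters left out ...]
(92.0)]
230 [np.float64(83.0), np.float64(98.0), np.float64(100.0), np.float64(110.0), np.float64(107.0), np.float64(107.0), np.float64(107.0), np.float64(110.0), np.float64(92.0)]
234 [np.float64(85.0), np.float64(99.0), np.float64(100.0), np.float64(115.0), np.float64(113.0), np.float64(112.0), np.float64(112.0), np.float64(115.0), np.float64(92.0)]
238 [np.float64(84.0), np.float64(99.0), np.float64(100.0), np.float64(120.0), np.float64(117.0), np.float64(118.0), np.float64(117.0), np.float64(120.0), np.float64(92.0)]
242 [np.float64(84.0), np.float64(100.0), np.float64(100.0), np.float64(124.0), np.float64(122.0), np.float64(122.0), np.float64(121.0), np.float64(124.0), np.float64(93.0)]
```

View pics/w3.png

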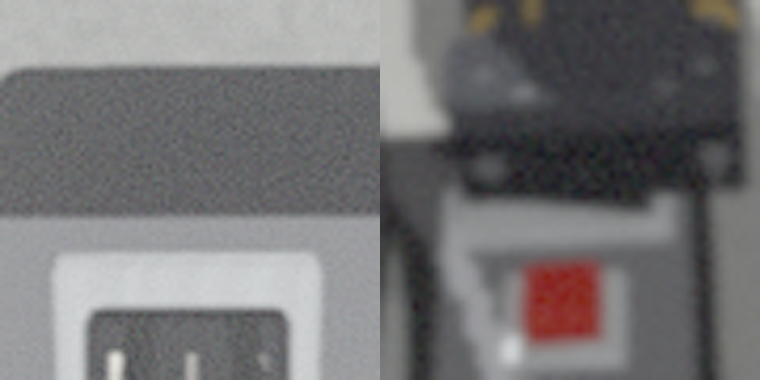

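The front of the slab is now at z 98–100 mm, tilted down, with a solid 18 N against the stop. The rocker is fully on, so I'll lift and move over to yellow.

Emit:
jog_arm(plan=[[0,0,0,0,0,-20,-1],[0,0,0,0,0,-50,-1],[0,0,0,-4,40,-50,-1],[0,0,0,-8,80,-50,-1],[0,0,0,-12,120,-50,-1],[0,0,0,-17,156,-50,-1],[0,0,0,-17,156,-50,-1],[0,0,0,-17,156,-30,-1],[0,0,0,-17,156,-15,-1],[0,0,0,-17,156,-10,-1],[0,0,0,-17,156,-10,-1]])

```text
time: 6.55
ee_pos: [0.6618, 0.0172, 0.0828]
eef_rot: [0.766, 0.643, -0.001, -0.0]
ft_force: [0.1, -0.0, -0.1]
width: 0.0006
grip_force: 0.0
```

```bash
python3 - <<'E'
from h import *
np.set_printoptions(precision=1,suppress=True,linewidth=150)
s=status.read_state(); e=s["ee_pos"]; print(e*1000,s["ft_force"]); go("yellow",.075,s)
Q=R.from_quat(s["eef_rot"]);W=np.eye(4); W[:3,:3]=Q.as_matrix(); W[:3,3]=e
c=camera("wrist"); c["world_from_camera"]=W@np.array(c["mount"])
d=camera("scene")
im=[cv2.resize(x,(380,380),interpolation=cv2.INTER_CUBIC) for x in (c["image"][140:260,195:315],d["image"][165:285,170:290])]
cv2.imwrite("pics/w4.png",np.hstack(im)[:,:,::-1])
E
```

```text
[661.8  17.2  82.8] [ 0.1 -0.  -0.1]
yellow 0.075 turn [-0.  0.  0.] shift [-1.   0.9  7.8]
```

View pics/w4.png

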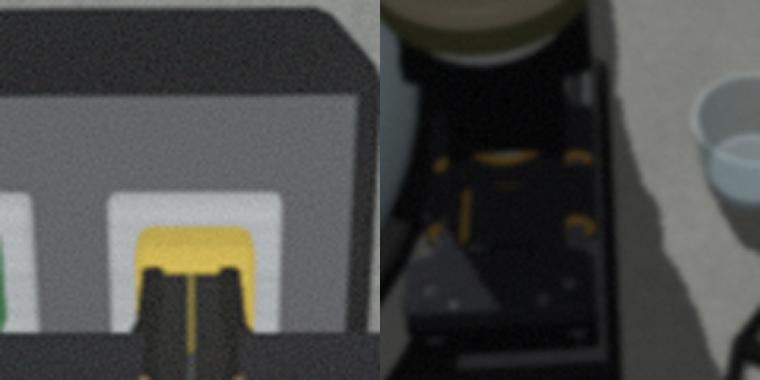

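The wrist crop shows the shut fingers centred over the yellow cap, at about (190,300) in the crop, so I'll press.

Emit:
jog_arm(plan=[[0,0,0,0,0,5,-1],[0,0,0,0,0,8,-1],[0,0,0,0,0,10,-1],[0,0,0,0,0,12,-1],[0,0,0,0,0,14,-1],[0,0,0,0,0,15,-1],[0,0,0,0,0,15,-1]])

```text
time: 7.35
ee_pos: [0.6628, 0.0173, 0.0686]
eef_rot: [0.766, 0.643, 0.0, 0.0]
ft_force: [-0.3, -0.8, 2.0]
width: 0.0006
grip_force: 1.1
```

Emit:
jog_arm(plan=[[0,0,0,0,0,1,-1],[0,0,0,0,0,2,-1],[0,0,0,0,0,3,-1],[0,0,0,0,0,3,-1]])

```text
time: 7.75
ee_pos: [0.6629, 0.0173, 0.0682]
eef_rot: [0.766, 0.643, 0.0, 0.001]
ft_force: [-8.6, -1.7, 22.5]
width: 0.0007
grip_force: 11.0
```

Yellow is at its stop, with 22 N and no further travel. Next is green, 52 mm along -y of the tool.

Emit:
jog_arm(plan=[[0,0,0,0,0,-20,-1],[0,0,0,0,0,-50,-1],[0,0,0,0,-30,-50,-1],[0,0,0,0,-52,-50,-1],[0,0,0,0,-52,-50,-1],[0,0,0,0,-52,-25,-1],[0,0,0,0,-52,-14,-1],[0,0,0,0,-52,-14,-1]])

```text
time: 8.55
ee_pos: [0.6105, 0.026, 0.0776]
eef_rot: [0.766, 0.643, -0.001, -0.001]
ft_force: [-1.0, 0.2, 0.5]
width: 0.0005
grip_force: 0.0
```

```bash
python3 - <<'E'
from h import *
s=status.read_state(); print(s["ee_pos"],s["ft_force"]); go("green",.075,s)
c=camera("wrist"); x=c["image"][120:250,180:450]
cv2.imwrite("pics/w5.png",cv2.resize(x,None,fx=2.5,fy=2.5,interpolation=cv2.INTER_CUBIC)[:,:,::-1])
E
```

```text
[0.61047858 0.02602303 0.07760088] [-0.97878625  0.24144955  0.46104455]
green 0.075 turn [-0.0034  0.0005  0.0002] shift [-0.8  1.   2.6]
```

View pics/w5.png

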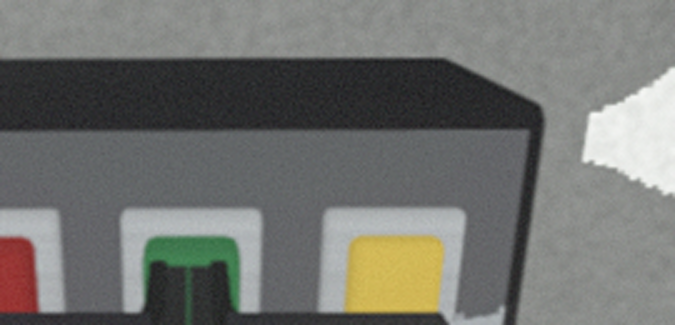

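The fingers are centred over green at about (188,270) in the crop, and red is clear. I'll press green.

Emit:
jog_arm(plan=[[0,0,0,0,0,3,-1],[0,0,0,0,0,5,-1],[0,0,0,0,0,7,-1],[0,0,0,0,0,9,-1],[0,0,0,0,0,11,-1],[0,0,0,0,0,13,-1],[0,0,0,0,0,14,-1],[0,0,0,0,0,14,-1]])

```text
time: 9.4
ee_pos: [0.6121, 0.0265, 0.0682]
eef_rot: [0.766, 0.643, 0.0, 0.001]
ft_force: [-8.0, -1.6, 22.9]
width: 0.0003
grip_force: 11.5
```

Green is at the same stop, 0.0682 and 23 N. I'll retreat upward and verify.

Emit:
jog_arm(plan=[[0,0,0,0,0,-30,-1],[0,0,0,0,0,-80,-1],[0,0,0,0,0,-130,-1],[0,0,0,0,0,-180,-1],[0,0,0,0,0,-230,-1],[0,0,0,0,0,-230,-1],[0,0,0,0,0,-230,-1]])

```text
time: 10.1
ee_pos: [0.6118, 0.0265, 0.2964]
eef_rot: [0.766, 0.643, 0.001, 0.001]
ft_force: [0.4, -0.3, -0.7]
width: 0.0002
grip_force: 0.0
```

```bash
python3 - <<'E'
from h import *
np.set_printoptions(precision=4,suppress=True)
s=status.read_state(); e=s["ee_pos"]; print(e,s["ft_force"])
W=np.eye(4); W[:3,:3]=R.from_quat(s["eef_rot"]).as_matrix(); W[:3,3]=e
c=camera("wrist"); W=W@np.array(c["mount"]); c["world_from_camera"]=W; Ti=np.linalg.inv(W)
def z(p,h=4):
    q=Ti@np.r_[p,1]; x,y=q[:2]/q[2]; f=1+c["k1"]*(x*x+y*y); u,v=c["fx"]*x*f+c["cx"],c["fy"]*y*f+c["cy"]
    return round(u),round(v),np.median([pt(c,u+i,v+j)[2] for i in (-2,-1,0,1,2) for j in (-2,-1,0,1,2)])
rc=np.array([.509,.0447,.1])
for n in ("yellow","green","red"): print(n,z(np.array([*SPOT[n],.1])+.0015*N))
for d in (-.022,-.01,.01,.022): print("rocker",d,z(rc+d*N))
print("ledge",z(rc+np.array([0,0,-.015])+.026*U))
E
```

```text
[0.6118 0.0265 0.2964] [ 0.4481 -0.2778 -0.7178]
yellow (294, 161, np.float64(0.09507226186421192))
green (254, 161, np.float64(0.09498165798476454))
red (215, 161, np.float64(0.10195911096954446))
rocker -0.022 (176, 178, np.float64(0.10796090491427363))
rocker -0.01 (176, 169, np.float64(0.1056685898590845))
rocker 0.01 (174, 154, np.float64(0.10148154839455187))
rocker 0.022 (174, 145, np.float64(0.09967950332548065))
ledge (197, 159, np.float64(0.08414565074346497))
```

Depth confirms it: yellow and green are 11 mm above the ledge (fully in), red is at 18 mm (untouched), and the rocker slopes 0.19 rad front-down.

```bash
python3 -c "
from bench import order
print(order.close_job())"
```

```text
the job is handed in; nothing more can be done
None
```

The slow cooker is started on low: I pressed the rocker fully on, then yellow, then green fully in, left red untouched, kept the arm clear of the cup, scoop, spatula and trivet, and handed the job in at about 10 s.

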